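Pair the coffee cups with their saucers on the crockery stall

TASK

Make up three coffee sets for sale: pick out the three white cups with handles and stand each one upright in the middle of the saucer of its own size - small cup on the small saucer, medium on the medium, large on the large. Set them down gently without knocking a cup over, leave the saucers where they lie, and leave the beaker, the glass tumbler and the milk jug alone.

Things in the scene. Friction and masses are not known exactly. Their poses are not given: they have to be found in the camera images.
- small_cup_mid (a point): The small coffee cup: plain white china with a thin brown line round the rim and one ear-shaped handle, open at the top, standing upright, 52 mm high, 48 mm outside diameter (its upper two thirds are straight-sided, the foot narrows to 36 mm), wall 3.5 mm. The point is on its axis, half-way up (26 mm above its underside). z is up; the handle sticks out along +y to 44 mm from the axis and is 7 mm thick, so the cup can be gripped across x.
- medium_cup_mid (a point): The medium coffee cup: plain white china with a thin brown line round the rim and one ear-shaped handle, open at the top, standing upright, 64 mm high, 58 mm outside diameter (its upper two thirds are straight-sided, the foot narrows to 44 mm), wall 3.5 mm. The point is on its axis, half-way up (32 mm above its underside). z is up; the handle sticks out along +y to 53 mm from the axis and is 7 mm thick, so the cup can be gripped across x.
- large_cup_mid (a point): The large coffee cup: plain white china with a thin brown line round the rim and one ear-shaped handle, open at the top, standing upright, 76 mm high, 68 mm outside diameter (its upper two thirds are straight-sided, the foot narrows to 51 mm), wall 3.5 mm. The point is on its axis, half-way up (38 mm above its underside). z is up; the handle sticks out along +y to 62 mm from the axis and is 7 mm thick, so the cup can be gripped across x.
- small_saucer_well (a point): The small saucer, for the small cup: a white round china dish with a thin brown line round the rim and round the well, 118 mm across, lying loose on the table; its flat well, about 60 mm across, has its floor 5 mm above the table, from there the dish slopes up to a rim 12 mm above the table. The point is the centre of the well's floor; z is up.
- medium_saucer_well (a point): The medium saucer, for the medium cup: a white round china dish with a thin brown line round the rim and round the well, 138 mm across, lying loose on the table; its flat well, about 68 mm across, has its floor 5 mm above the table, from there the dish slopes up to a rim 12 mm above the table. The point is the centre of the well's floor; z is up.
- large_saucer_well (a point): The large saucer, for the large cup: a white round china dish with a thin brown line round the rim and round the well, 160 mm across, lying loose on the table; its flat well, about 75 mm across, has its floor 5 mm above the table, from there the dish slopes up to a rim 12 mm above the table. The point is the centre of the well's floor; z is up.
- beaker_mid (a point): Bystander: white china beaker with a thin brown rim line but no handle, 58 mm across at the top, 70 mm high, upright. The point is on its axis, 35 mm up.
- tumbler_mid (a point): Bystander: amber glass tumbler, 60 mm across at the top, 85 mm high, upright. The point is on its axis, 42.5 mm up.
- milk_jug_mid (a point): Bystander: white china milk jug with a handle (along +y, to 60 mm from the axis) and a spout (along -y), belly 76 mm across, 100 mm high, upright. The point is on its axis, 50 mm up.

How it is judged:
By the outcome, as a careful person would: the job done as asked, in the order asked, and still so for the second after the job is handed in, with the robot touching nothing.
It also fails if it takes over 96 s, if anything falls off the work surface, if the arm or the gripper's body presses on something with over 40 N, if the wrist force passes 120 N, or if a joint passes its speed limit or range.

ROBOT

A 7-joint arm with a two-finger parallel gripper is mounted at the origin on the work surface. World frame = base frame: x ahead of the robot, y to its left, z up, the work surface at z = 0. Lengths are in m, angles in rad, forces in N, time in s.
With the tool pointing down it reaches from about 0.425 to 0.875 m from the base axis. Payload 4.7 kg.
Tool frame: the origin (TCP) lies on the centre line of the jaws, within the pads' length; the fingertips stand 14 mm ahead of it and the grasp point (between the pads) lies 5 mm behind it; z points along the fingers, y is the direction in which the jaws open and shut (so a half turn about z gives the same grasp; the last joint's range is limited). The gripper opens to 87 mm and grips with 3 to 60 N. Pads are 19 mm wide; open, the fingers measure 117 mm over their backs; the gripper's body (75 mm by 190 mm) begins 51 mm behind the grasp point.
Start: joints at [1.195, 0.321, -0.07, 1.45, 0.023, 1.371, -0.057], TCP at [0.247, -0.601, 0.237] pointing down, gripper open.
Joint ranges: [-2.86, 2.86], [-0.3, 2.09], [-1.38, 1.24], [0.06, 2.45], [-1.56, 4.7], [0.09, 2.05], [-2.69, 2.69]. Speed limits (rad/s): [2.57, 2.57, 3.14, 3.14, 3.14, 3.14, 3.14].

INTERFACE

Orientations are given as a rotation vector (axis times angle).
In Python, from bench import ctrl, optics, models gives the robot as it stands. The module is installed in compiled form; this text tells all that it offers.
- The arm moves only by the tool arm_command, never from a script. Its argument "motion" is a list of rows, each a list of 3 entries, a list of its own where there are three numbers: the shift along the tool's x, y, z in mm, then the turn, a rotation vector about the tool's x, y, z in degrees, then the closure, from 0 (fully open) to 1 (shut). In form: [[[x, y, z], [ax, ay, az], claw], ...]. A call has 1 to 8 rows; each row shifts and turns the commanded pose from where the row before left it, along the tool's axes as they then stand; what a row does not reach is not made up. A row lasts 1/12 s, in which the tool goes at most 41.7 mm and 7.16 degrees, less where a joint would pass 70% of its speed; a pose out of reach is approached as far as the arm can. A call with a gripper value outside its range is refused whole. The fingers move at their own pace and stop on an object; "force" is the grip in N (left out, the last holds). Time passes only in rows, so rows that do not move let the fingers close. It gives the time, the measured TCP pose, the force and the opening at its end, in the units of the state.
- ctrl.get_state(): the state, without advancing time (a new reading comes with each control period).
- optics.get_image(name): name is "scene" or "top"; returns (picture, depth): 400x640x3 uint8, blue, green, red; 400x640 float32, m along the optical axis (not along the pixel's ray), 0 where there is no reading.
- optics.camera_model(name): a dict with "fovy" (degrees; the focal length in pixels is half the picture's height over the tangent of half this angle, whatever the lens; pixels are square), "cx", "cy" (the principal point, pixels), "rvec" (rotation vector, rad) and "tvec" (3), from world to camera coordinates, as OpenCV has them. Camera axes: x right, y down, z forward; pixel columns grow to the right and rows downward; lengths in m; the calibration is good to about 2 mm. A picture is of the moment at which its call begins. camera_model takes no time and is no camera call.
- ctrl.close_job(): hands the job in, once; it reports no verdict.
Trained networks look in the newest picture that a camera, given by its name, has taken for a name from the list of things; names that differ only in an ending like _2 or _b are one class to them, and where a whole thing is asked for, a point or a joint stands for the part that bears it (a point fixed in the world has none). Each returns a list of dicts, best first, with "conf" (0 to 1); they miss things now and then, are a little off and sometimes report something else, mostly with a low value. They report only what shows in the picture. A call takes as long as a camera call.
- models.search_frame(camera, target): "location" ([x, y, z] in m, in the coordinates of the camera as it stood for that picture, good to about 4 mm: the middle of the surface that is visible of it).
- models.silhouettes(camera, target): "pixels" (400x640 bool, what is visible of it).
The state is a dict: "time": time; "joint_positions": joint angles; "qd": joint speeds; "joint_torque": joint torques, N m; "position": TCP position; "tool_rot": TCP orientation; "ft_force": force on the tool from outside, world axes, zero at the start; "torque": the same for the moment, N m; "grip_width": opening from 0.0 (shut) to 1.0 (fully open).
Only numpy, scipy, OpenCV 4.12 (cv2) and the standard library are available. Lean on these libraries where they do the work, as an engineer would, in place of code of your own. Each camera call takes 0.05 s, during which the arm holds its last target.

## Working session

There is one attempt and no reset: what is moved stays moved. The work goes in short steps, Python scripts to look and compute and a tool call to move; the robot and the scene stay as the last step left them, time stands still between calls to the robot, and variables do not carry over. Pictures are saved under pics/ and viewed, and the job is handed in when it is done.

Besides the shell and the picture viewer there is one more tool, called after "Call:" as name(argument=value, ...), one argument or row to a line, values as JSON. arm_command: Moves the arm, as the interface text tells. Its arguments: {"type":"object","properties":{"motion":{"type":"array","items":{"type":"array"}},"force":{"type":"number"}},"required":["motion"]}

```bash
mkdir -p pics; ls; python3 - <<'E'
from bench import ctrl, optics, models
import cv2
s=ctrl.get_state();print(s)
for c in("scene","top"):
    im,d=optics.get_image(c);cv2.imwrite(f"pics/{c}0.png",im);print(c,optics.camera_model(c))
E
```

```text
pics
{'time': 0.0, 'joint_positions': array([ 1.19506702,  0.32183239, -0.0700822 ,  1.45166595,  0.02259474,
        1.37079059, -0.05691802]), 'qd': array([-0.00015276, -0.00086423, -0.00111265, -0.0013696 , -0.00151751,
        0.00161469, -0.00017418]), 'joint_torque': array([-7.03760088e-04, -4.91291249e+01, -4.03955765e-01, -3.12526810e+01,
       -6.40013977e-02,  4.38993413e-02,  1.84919872e-04]), 'position': array([ 0.24677687, -0.60076869,  0.23545991]), 'tool_rot': array([-3.08028350e+00, -6.08127287e-01,  7.23458686e-04]), 'ft_force': array([0.09896167, 0.01444819, 1.12238805]), 'torque': array([-0.00436437, -0.03027947,  0.0179385 ]), 'grip_width': 1.0011403439055053}
scene {'fovy': 45.67527735278441, 'cx': 317.02349617835, 'cy': 198.5943007253737, 'rvec': array([ 2.18649041,  1.26411143, -0.45653178]), 'tvec': array([-0.33623222, -0.2629397 ,  1.53383211])}
top {'fovy': 55.68557814534286, 'cx': 324.00867159190756, 'cy': 198.50199091099574, 'rvec': array([ 2.21328723, -2.18708488,  0.08868869]), 'tvec': array([0.06499232, 0.5233594 , 1.01810508])}
```

View pics/scene0.png

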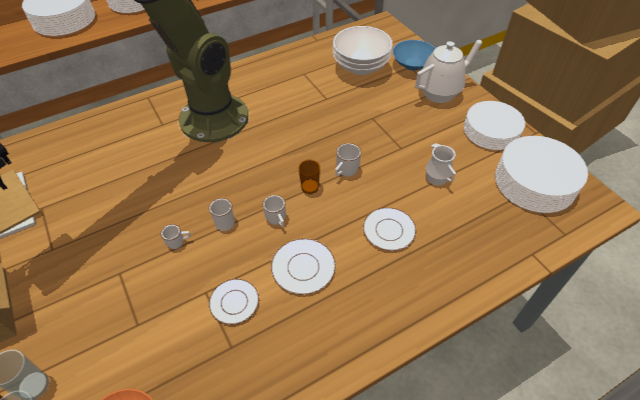

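View pics/top0.png

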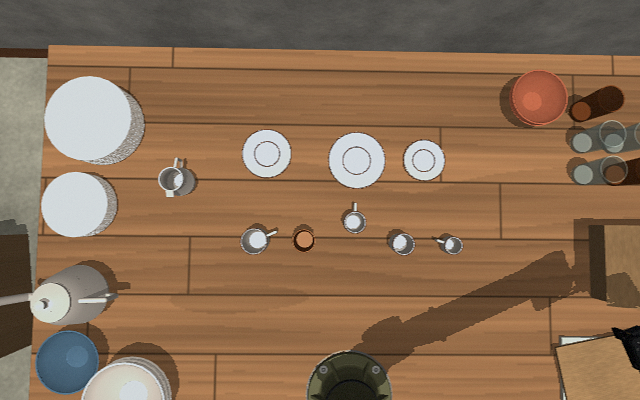

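The top view shows the saucers at medium (267,154), large (357,160) and small (424,160). The cups with handles are small (452,244), medium (354,222) and large (256,240). The beaker is at (402,243), the tumbler at (304,239) and the jug at (176,180). Next I measure them with the networks and depth.

```bash
cat > h.py <<'E'
from bench import ctrl, optics, models
import cv2, numpy as np
from scipy.optimize import least_squares
def cloud(cam,d):
    m=optics.camera_model(cam);f=200/np.tan(np.radians(m["fovy"])/2)
    v,u=np.mgrid[:400,:640]
    P=np.stack([(u-m["cx"])/f*d,(v-m["cy"])/f*d,d],-1)
    R=cv2.Rodrigues(m["rvec"])[0]
    return (P-m["tvec"])@R, R, m["tvec"], f, m
def toworld(cam,p):
    m=optics.camera_model(cam);return cv2.Rodrigues(m["rvec"])[0].T@(np.array(p)-m["tvec"])
def proj(cam,p):
    m=optics.camera_model(cam);f=200/np.tan(np.radians(m["fovy"])/2)
    K=np.array([[f,0,m["cx"]],[0,f,m["cy"]],[0,0,1]])
    return cv2.projectPoints(np.atleast_2d(np.array(p,float)),m["rvec"],m["tvec"],K,None)[0][:,0]
N=["small_cup_mid","medium_cup_mid","large_cup_mid","small_saucer_well","medium_saucer_well","large_saucer_well","beaker_mid","tumbler_mid","milk_jug_mid"]
E
python3 - <<'E'
from h import *
np.set_printoptions(precision=4,suppress=True)
import pickle
out={}
for cam in("top","scene"):
    im,d=optics.get_image(cam);W=cloud(cam,d)[0]
    for n in N:
        r=models.silhouettes(cam,n); l=models.search_frame(cam,n)
        out[cam,n]=[(x["conf"],x["pixels"]) for x in r]
        print(cam,n,"LOC",[(round(x["conf"],2),toworld(cam,x["location"]).round(3)) for x in l[:2]])
        for x in r[:2]:
            v,u=np.nonzero(x["pixels"]);w=W[x["pixels"]&(d>0)]
            print("   sil",round(x["conf"],2),len(u),u.mean().round(1),v.mean().round(1),"mean",w.mean(0),"zmin/max",w[:,2].min(),w[:,2].max(),'mid',(w.min(0)+w.max(0))[:2]/2)
    out[cam]=(im,d)
pickle.dump(out,open("m.pkl","wb"))
E
```

```text
top small_cup_mid LOC [(0.84, array([ 0.402, -0.275,  0.034]))]
   sil 0.81 339 451.5 244.8 mean [ 0.4014 -0.2726  0.0302] zmin/max -0.0038705253315332055 0.05808161701423502 mid [ 0.3996 -0.2726]
top medium_cup_mid LOC [(0.7, array([ 0.463, -0.013,  0.014])), (0.33, array([0.41 , 0.256, 0.023]))]
   sil 0.67 424 354.8 220.8 mean [ 0.4627 -0.0122  0.0266] zmin/max -0.0002778713157733946 0.06839006210277992 mid [ 0.4718 -0.0091]
top large_cup_mid LOC [(0.89, array([0.408, 0.253, 0.023]))]
   sil 0.87 589 254.9 240.6 mean [0.4071 0.2541 0.0311] zmin/max 0.0015192176932068715 0.08009501450645233 mid [0.4085 0.2443]
top small_saucer_well LOC [(0.41, array([ 0.402, -0.278,  0.031]))]
   sil 0.86 1382 424.4 159.8 mean [ 0.6342 -0.2069  0.008 ] zmin/max -0.003927520343047917 0.016550333511912017 mid [ 0.6354 -0.2082]
top medium_saucer_well LOC [(0.89, array([0.65 , 0.229, 0.011]))]
   sil 0.88 1931 266.6 153.1 mean [0.6465 0.2309 0.0079] zmin/max -0.001301961242444876 0.018206459511041308 mid [0.6465 0.2306]
top large_saucer_well LOC [(0.77, array([ 0.634, -0.021,  0.007]))]
   sil 0.57 253
[... 2162 characters left out ...]
62615394 0.01721291990743182 mid [ 0.6348 -0.0136]
scene beaker_mid LOC [(0.7, array([ 0.42 , -0.127,  0.042]))]
   sil 0.87 609 222.6 213.8 mean [ 0.4114 -0.1301  0.0421] zmin/max -0.003481790386038476 0.07336757076201855 mid [ 0.3809 -0.1305]
scene tumbler_mid LOC [(0.86, array([0.425, 0.124, 0.055])), (0.28, array([0.417, 0.251, 0.051]))]
   sil 0.96 650 309.6 175.3 mean [0.4173 0.1264 0.0528] zmin/max -0.004958795185254342 0.08938116016744947 mid [0.3809 0.1464]
scene milk_jug_mid LOC [(0.63, array([0.578, 0.447, 0.067])), (0.23, array([ 0.42 , -0.127,  0.044]))]
   sil 0.76 930 440.5 165.1 mean [0.5742 0.4516 0.0627] zmin/max -0.0051698557453538335 0.1060930055883222 mid [0.545  0.4748]
```

```bash
cat >> h.py <<'E'
from scipy.optimize import minimize
DIM={"small_cup_mid":(.052,.048,.036,.044),"medium_cup_mid":(.064,.058,.044,.053),"large_cup_mid":(.076,.068,.051,.062),"beaker_mid":(.07,.058,.044,0),
"small_saucer_well":.118,"medium_saucer_well":.138,"large_saucer_well":.160,"tumbler_mid":(.085,.06,.05,0)}
t=np.linspace(0,2*np.pi,60,endpoint=False)
def ring(x,y,r,z): return np.c_[x+r*np.cos(t),y+r*np.sin(t),np.full(60,z)]
S=8
def render(cam,n,p,z0=0):
    D=DIM[n];x,y=p[:2];img=np.zeros((400*S,640*S),np.uint8)
    def hull(P):
        q=((proj(cam,P)+.5)*S).astype(np.float32);h=cv2.convexHull(q)
        cv2.fillConvexPoly(img,np.round(h).astype(np.int32),1)
    if isinstance(D,float):
        hull(np.r_[ring(x,y,D/2,z0+.012),ring(x,y,D/4,z0+0.)])
    else:
        h,d,f,hd=D
        hull(np.r_[ring(x,y,d/2,z0+h),ring(x,y,d/2,z0+h/3),ring(x,y,f/2,z0)])
        if hd:
            a=p[2];u=np.array([np.cos(a),np.sin(a)]);s=np.array([-u[1],u[0]])*.0035
            P=[]
            for r,zs in((d/2-.003,(.2*h,.85*h)),(hd,(.35*h,.7*h))):
                for z in zs:
                    for k in(-1,1): P.append([*(np.array([x,y])+u*r+k*s),z0+z])
            hull(np.array(P))
    return img
def crop(m,pad=8):
    v,u=np.nonzero(m);return slice(v.min()-pad,v.max()+pad),slice(u.min()-pad,u.max()+pad)
def fit(cam,n,mask,p0,z0=0):
    sl=crop(mask)
    def cost(p):
        r=cv2.resize(render(cam,n,p,z0),(640,400),interpolation=cv2.INTER_AREA) if 0 else render(cam,n,p,z0).reshape(400,S,640,S)[sl[0],:,sl[1]].mean((1,3))
        return np.abs(r-mask[sl]).sum()/mask.sum()
    p0=np.array(p0);sim=np.r_[[p0],p0+np.diag([.006,.006,.3][:len(p0)])]
    R=minimize(cost,p0,method="Nelder-Mead",options=dict(initial_simplex=sim,xatol=2e-4,fatol=1e-4,maxiter=120))
    return R.x,R.fun
E
python3 - <<'E'
from h import *
import pickle
o=pickle.load(open("m.pkl","rb"))
G={"small_cup_mid":(.402,-.275,1.),"medium_cup_mid":(.463,-.012,.1),"large_cup_mid":(.41,.252,-1.),"beaker_mid":(.403,-.137),"tumbler_mid":(.408,.124),
"small_saucer_well":(.635,-.207),"medium_saucer_well":(.647,.231),"large_saucer_well":(.632,-.02)}
for n,g in G.items():
    for cam in("top","scene"):
        c=[m for _,m in o[cam,n]][0]
        if (cam,n)==("scene","small_cup_mid"):
            # network picked the beaker here; rely on colour later
            print("skip");continue
        x,f=fit(cam,n,c,g);print(n,cam,x.round(4),round(f,3))
E
```

```text
small_cup_mid top [ 0.4017 -0.2712  1.2554] 0.109
skip
medium_cup_mid top [ 0.4608 -0.0098 -0.0315] 0.074
medium_cup_mid scene [ 0.4634 -0.0043 -0.0539] 0.054
large_cup_mid top [ 0.4084  0.2496 -1.1701] 0.125
large_cup_mid scene [ 0.4123  0.2548 -1.1293] 0.07
beaker_mid top [ 0.4059 -0.1342] 0.101
beaker_mid scene [ 0.4115 -0.1297] 0.095
tumbler_mid top [0.4116 0.1226] 0.067
tumbler_mid scene [0.4139 0.128 ] 0.06
small_saucer_well top [ 0.6341 -0.2056] 0.029
small_saucer_well scene [ 0.6367 -0.2011] 0.028
medium_saucer_well top [0.6461 0.2306] 0.025
medium_saucer_well scene [0.6499 0.2342] 0.035
large_saucer_well top [ 0.6314 -0.0185] 0.039
large_saucer_well scene [ 0.6351 -0.0143] 0.036
```

```bash
cat >> h.py <<'E'
from scipy.spatial.transform import Rotation as Ro
def plan(x,y,z,jaw=None):
    s=ctrl.get_state();R=Ro.from_rotvec(s["tool_rot"]).as_matrix()
    j=np.degrees(np.arctan2(R[1,1],R[0,1]))
    print("t",round(s["time"],2),"pos",s["position"].round(4),"jaw",j.round(1),"tilt z",R[:,2].round(4),"F",s["ft_force"].round(1),"w",round(s["grip_width"],3),"q7",s["joint_positions"][6].round(2))
    if jaw is not None:
        dw=(jaw-j+90)%180-90;print("tool az turn deg",round(-dw,2));
        R=Ro.from_rotvec([0,0,np.radians(dw)]).as_matrix()@R
    d=R.T@(np.array([x,y,z])-s["position"]);print("shift mm (after turn)",(d*1000).round(1))
E
python3 -c "
from h import *
plan(.4035,-.269,.15,-18)"
```

```text
t 2.0 pos [ 0.247  -0.6013  0.2366] jaw -67.7 tilt z [-0.e+00 -1.e-04 -1.e+00] F [-0.1  0.1  0.3] w 1.0 q7 -0.06
tool az turn deg -49.66
shift mm (after turn) [364.4  46.2  86.6]
```

Call:
arm_command(
  motion=[
    [[0,0,0],[0,0,-7.1],0],
    [[0,0,0],[0,0,-7.1],0],
    [[0,0,0],[0,0,-7.1],0],
    [[0,0,0],[0,0,-7.1],0],
    [[0,0,0],[0,0,-7.1],0],
    [[0,0,0],[0,0,-7.1],0],
    [[0,0,0],[0,0,-7.1],0],
    [[30,0,0],[0,0,0],0],
  ],
)

```text
time: 2.67
position: [0.2521, -0.5769, 0.2355]
tool_rot: [2.542, 1.845, -0.005]
ft_force: [-1.3, 0.3, 0.5]
grip_width: 1.003
```

Call:
arm_command(
  motion=[
    [[36,5,5],[0,0,0],0],
    [[36,5,5],[0,0,0],0],
    [[36,5,5],[0,0,0],0],
    [[36,5,5],[0,0,0],0],
    [[36,5,5],[0,0,0],0],
    [[36,5,5],[0,0,0],0],
    [[36,5,5],[0,0,0],0],
    [[36,5,5],[0,0,0],0],
  ],
)

```text
time: 3.33
position: [0.3836, -0.3095, 0.1967]
tool_rot: [2.54, 1.847, -0.0]
ft_force: [-0.0, -0.2, 0.3]
grip_width: 1.001
```

```bash
python3 -c "
from h import *
plan(.4035,-.269,.15,-18)
im,d=optics.get_image('scene');cv2.imwrite('pics/s1.png',im)
im,d=optics.get_image('top');cv2.imwrite('pics/t1.png',im)"
```

```text
t 3.33 pos [ 0.3836 -0.3095  0.1967] jaw -18.0 tilt z [ 4.e-04 -9.e-04 -1.e+00] F [-0.  -0.2  0.3] w 1.001 q7 0.3
tool az turn deg 0.02
shift mm (after turn) [44.7  6.3 46.6]
```

View pics/s1.png

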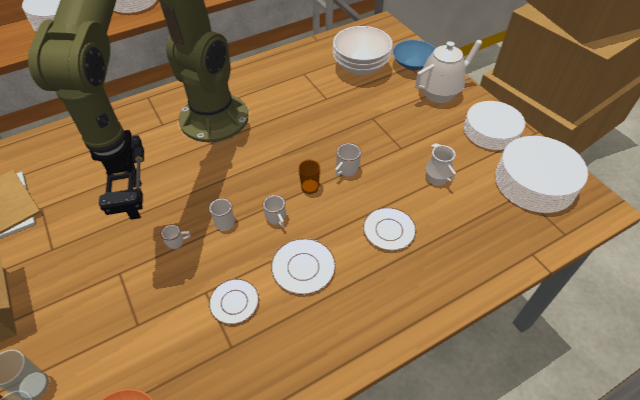

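The scene view shows the gripper at about (122,190), up and left of the small cup (173,237), with nothing disturbed. Next I go above the cup.

Call:
arm_command(
  motion=[
    [[22,3,35],[0,0,0],0],
    [[22,3,35],[0,0,0],0],
    [[0,0,25],[0,0,0],0],
    [[0,0,0],[0,0,0],0],
  ],
)

```text
time: 3.77
position: [0.3995, -0.2681, 0.097]
tool_rot: [-2.532, -1.846, 0.004]
ft_force: [-1.5, 0.6, -0.9]
grip_width: 0.998
```

```bash
python3 -c "
from h import *
plan(.4035,-.269,.029,-18)
im,d=optics.get_image('scene');a=cv2.resize(im[160:280,80:240],None,fx=4,fy=4,interpolation=cv2.INTER_CUBIC)
s=ctrl.get_state();R=Ro.from_rotvec(s['tool_rot']).as_matrix()
p=s['position'];P=[p,p+R@[0,0,.014],p+R@[0,.0435,.014],p+R@[0,-.0435,.014]]
def dr(a,cam,u0,v0,k):
  for q in proj(cam,P): cv2.circle(a,(int((q[0]-u0+.5)*k),int((q[1]-v0+.5)*k)),3,(0,0,255),-1)
dr(a,'scene',80,160,4);cv2.imwrite('pics/s2.png',a)
im,d=optics.get_image('top');a=cv2.resize(im[180:300,380:540],None,fx=4,fy=4,interpolation=cv2.INTER_CUBIC);dr(a,'top',380,180,4);cv2.imwrite('pics/t2.png',a)"
```

```text
t 3.77 pos [ 0.3995 -0.2681  0.097 ] jaw -17.8 tilt z [-0.0072  0.0055 -1.    ] F [-1.5  0.6 -0.9] w 0.998 q7 0.18
tool az turn deg 0.19
shift mm (after turn) [ 0.2  4.7 67.9]
```

View pics/s2.png

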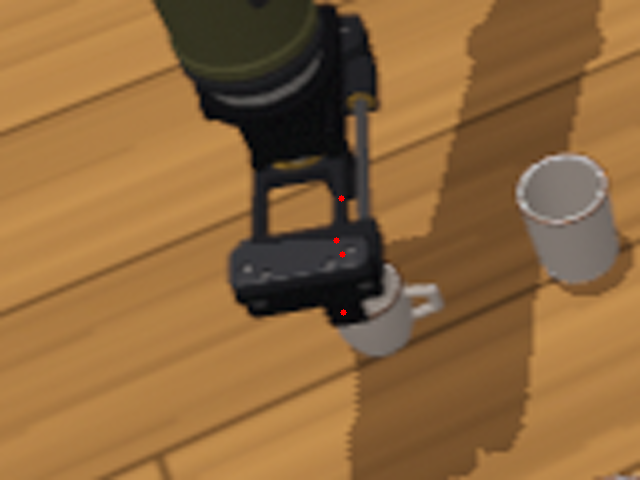

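View pics/t2.png

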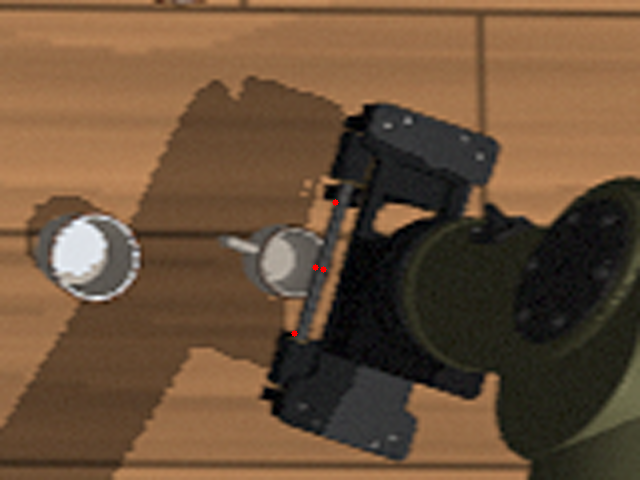

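The top view shows the small cup at zoomed (290,262) between the open fingers, and the handle points away from both. The projected TCP agrees to about 3 mm. Next I descend and grip.

Call:
arm_command(
  motion=[
    [[0,0,0],[0,0,0],0],
    [[0,0,22],[0,0,0],0],
    [[0,0,24],[0,0,0],0],
    [[0,0,20],[0,0,0],0],
    [[0,0,0],[0,0,0],0],
    [[0,0,0],[0,0,0],0],
  ],
)

```text
time: 4.37
position: [0.4027, -0.2722, 0.0366]
tool_rot: [2.542, 1.845, 0.0]
ft_force: [0.6, 0.2, 0.3]
grip_width: 0.997
```

```bash
python3 -c "
from h import *
plan(.4035,-.269,.029,-18)
im,d=optics.get_image('scene');a=cv2.resize(im[160:280,80:240],None,fx=4,fy=4,interpolation=cv2.INTER_CUBIC)
cv2.imwrite('pics/s3.png',a)"
```

```text
t 4.37 pos [ 0.4027 -0.2722  0.0366] jaw -18.0 tilt z [ 7.e-04 -6.e-04 -1.e+00] F [0.6 0.2 0.3] w 0.997 q7 0.13
tool az turn deg -0.04
shift mm (after turn) [ 3.3 -0.2  7.6]
```

View pics/s3.png

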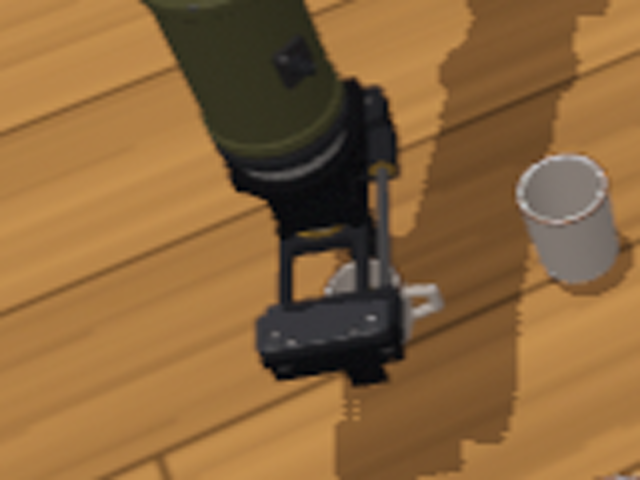

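The fingers now straddle the cup. I correct by a few mm and then close.

Call:
arm_command(
  motion=[
    [[3,0,7],[0,0,0],0],
    [[0,0,0],[0,0,0],0],
    [[0,0,0],[0,0,0],0.3],
    [[0,0,0],[0,0,0],0.5],
    [[0,0,0],[0,0,0],0.6],
    [[0,0,0],[0,0,0],0.7],
    [[0,0,0],[0,0,0],0.7],
    [[0,0,0],[0,0,0],0.7],
  ],
  force=20,
)

```text
time: 5.08
position: [0.4034, -0.2683, 0.0286]
tool_rot: [2.541, 1.847, -0.0]
ft_force: [-0.3, -0.9, 1.0]
grip_width: 0.632
```

Call:
arm_command(
  motion=[
    [[0,0,0],[0,0,0],1],
    [[0,0,0],[0,0,0],1],
    [[0,0,0],[0,0,0],1],
    [[0,0,0],[0,0,0],1],
  ],
)

```text
time: 5.42
position: [0.4033, -0.2683, 0.0286]
tool_rot: [-2.541, -1.847, 0.0]
ft_force: [-1.3, -0.3, 1.1]
grip_width: 0.537
```

```bash
python3 -c "
from h import *
plan(.4035,-.269,.029,-18)
"
```

```text
t 5.42 pos [ 0.4033 -0.2683  0.0286] jaw -18.0 tilt z [-2.e-04 -0.e+00 -1.e+00] F [-1.3 -0.3  1.1] w 0.537 q7 0.12
tool az turn deg 0.04
shift mm (after turn) [-0.6  0.5 -0.4]
```

Call:
arm_command(
  motion=[
    [[0,0,-5],[0,0,0],1],
    [[0,0,-10],[0,0,0],1],
    [[0,0,-20],[0,0,0],1],
    [[0,0,-20],[0,0,0],1],
    [[0,0,0],[0,0,0],1],
    [[0,0,0],[0,0,0],1],
  ],
)

```text
time: 5.92
position: [0.4043, -0.269, 0.0851]
tool_rot: [2.538, 1.845, 0.001]
ft_force: [0.0, 0.2, -1.6]
grip_width: 0.533
```

```bash
python3 -c "
from h import *
plan(.6355,-.2033,.1,-18)
for c,sl in (('scene',np.s_[160:280,80:240]),('top',np.s_[180:300,380:540])):
  im,d=optics.get_image(c);a=cv2.resize(im[sl],None,fx=4,fy=4,interpolation=cv2.INTER_CUBIC)
  cv2.imwrite(f'pics/{c}4.png',a)"
```

```text
t 5.92 pos [ 0.4043 -0.269   0.0851] jaw -18.0 tilt z [ 0.0026 -0.0024 -1.    ] F [ 0.   0.2 -1.6] w 0.533 q7 0.16
tool az turn deg 0.03
shift mm (after turn) [133.9 199.6 -14.4]
```

View pics/scene4.png

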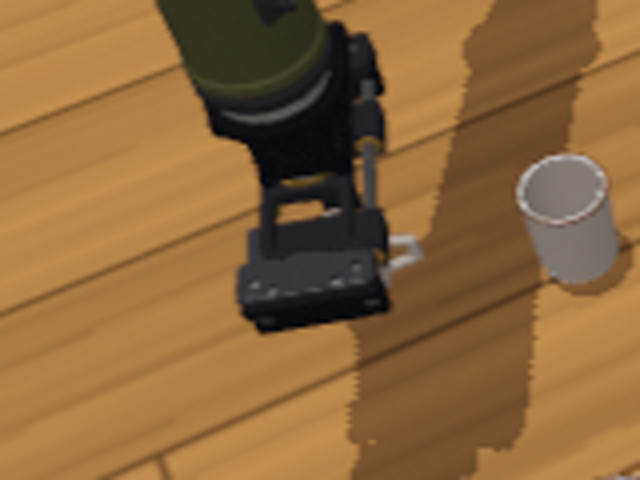

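View pics/top4.png

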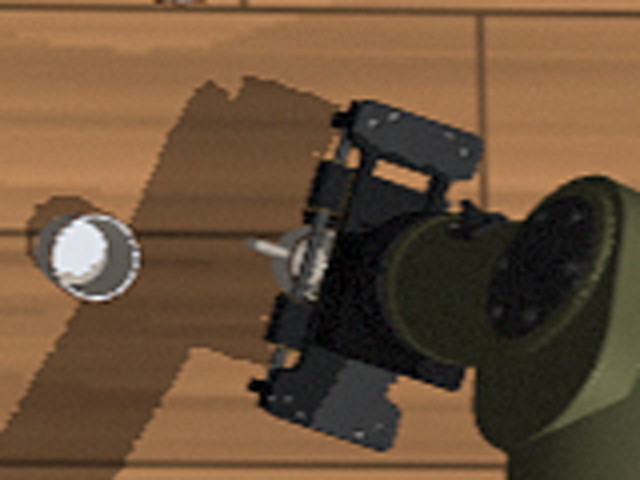

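The cup is held upright in the fingers, with its handle visible at zoomed (400,255). Next I carry it to the small saucer.

Call:
arm_command(
  motion=[
    [[8,12,-6],[0,0,0],1],
    [[18,27,-6],[0,0,0],1],
    [[18,27,0],[0,0,0],1],
    [[20,30,0],[0,0,0],1],
    [[20,30,0],[0,0,0],1],
    [[20,30,0],[0,0,0],1],
    [[18,27,0],[0,0,0],1],
    [[12,16,0],[0,0,0],1],
  ],
)

```text
time: 6.68
position: [0.6363, -0.1997, 0.0936]
tool_rot: [-2.537, -1.849, -0.002]
ft_force: [-0.8, 0.1, -0.8]
grip_width: 0.531
```

Call:
arm_command(
  motion=[
    [[0,0,0],[0,0,0],1],
    [[0,0,0],[0,0,0],1],
  ],
)

```text
time: 6.85
position: [0.6337, -0.2006, 0.0935]
tool_rot: [-2.536, -1.848, 0.002]
ft_force: [-0.2, -0.3, -2.2]
grip_width: 0.535
```

```bash
python3 -c "
from h import *
import pickle
plan(.6355,-.203,.06,-18)
for c,sl in (('scene',np.s_[220:340,160:320]),('top',np.s_[90:210,360:520])):
  im,d=optics.get_image(c);pickle.dump((im,d),open(f'h_{c}.pkl','wb'));a=cv2.resize(im[sl],None,fx=4,fy=4,interpolation=cv2.INTER_CUBIC)
  cv2.imwrite(f'pics/{c}5.png',a)"
```

```text
t 6.85 pos [ 0.6337 -0.2006  0.0935] jaw -17.8 tilt z [-0.0028  0.002  -1.    ] F [-0.2 -0.3 -2.2] w 0.535 q7 -0.22
tool az turn deg 0.17
shift mm (after turn) [-1.8  2.6 33.5]
```

View pics/scene5.png

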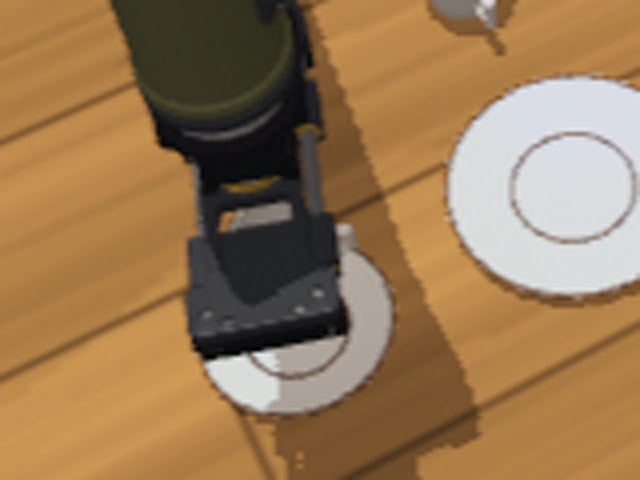

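View pics/top5.png

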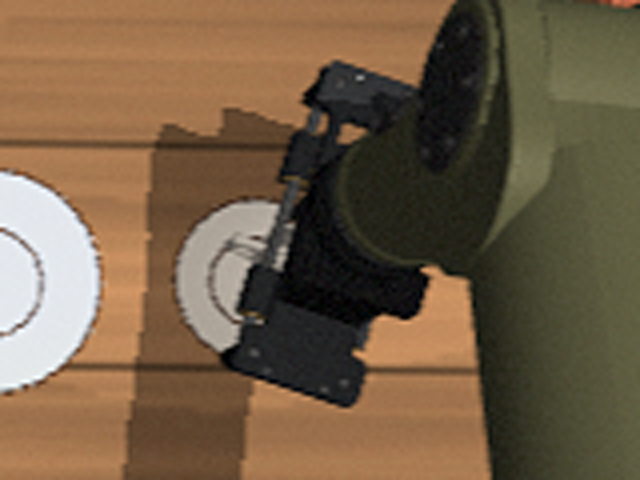

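The cup hangs over the small saucer in both views; its centre is hidden by the hand. Next I correct and lower.

Call:
arm_command(
  motion=[
    [[-2,3,10],[0,0,0],1],
    [[0,0,15],[0,0,0],1],
    [[0,0,15],[0,0,0],1],
    [[0,0,10],[0,0,0],1],
    [[0,0,5],[0,0,0],1],
    [[0,0,0],[0,0,0],1],
    [[0,0,0],[0,0,0],1],
  ],
)

```text
time: 7.53
position: [0.636, -0.2049, 0.04]
tool_rot: [-2.54, -1.847, 0.001]
ft_force: [0.4, 0.4, -0.4]
grip_width: 0.534
```

```bash
python3 -c "
from h import *
plan(.6357,-.203,.0335,-18)
for c,sl in (('scene',np.s_[220:340,160:320]),('top',np.s_[90:210,360:520])):
  im,d=optics.get_image(c);a=cv2.resize(im[sl],None,fx=4,fy=4,interpolation=cv2.INTER_CUBIC)
  cv2.imwrite(f'pics/{c}6.png',a)"
```

```text
t 7.53 pos [ 0.636  -0.2049  0.04  ] jaw -18.0 tilt z [-7.e-04  3.e-04 -1.e+00] F [ 0.4  0.4 -0.4] w 0.534 q7 -0.23
tool az turn deg 0.04
shift mm (after turn) [ 1.7 -0.8  6.5]
```

View pics/scene6.png

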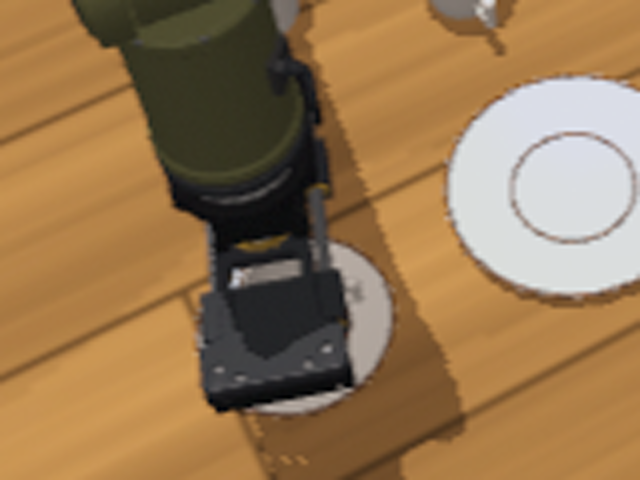

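Lower the last few mm gently.

Call:
arm_command(
  motion=[
    [[2,-1,2],[0,0,0],1],
    [[0,0,2],[0,0,0],1],
    [[0,0,1],[0,0,0],1],
    [[0,0,0],[0,0,0],1],
    [[0,0,0],[0,0,0],1],
  ],
)

```text
time: 8.05
position: [0.6358, -0.2028, 0.0355]
tool_rot: [2.541, 1.847, -0.0]
ft_force: [-0.4, -0.4, -1.8]
grip_width: 0.535
```

```bash
python3 -c "
from h import *
plan(.6357,-.203,.0335,-18)"
```

```text
t 8.05 pos [ 0.6358 -0.2028  0.0355] jaw -18.0 tilt z [-1.e-04 -2.e-04 -1.e+00] F [-0.4 -0.4 -1.8] w 0.535 q7 -0.24
tool az turn deg 0.03
shift mm (after turn) [-0.2 -0.   2. ]
```

Call:
arm_command(
  motion=[
    [[0,0,1],[0,0,0],1],
    [[0,0,0.5],[0,0,0],1],
    [[0,0,0],[0,0,0],1],
    [[0,0,0],[0,0,0],1],
    [[0,0,0],[0,0,0],1],
  ],
)

```text
time: 8.47
position: [0.6359, -0.2028, 0.0341]
tool_rot: [2.541, 1.847, -0.0]
ft_force: [0.9, -0.7, -0.6]
grip_width: 0.532
```

Call:
arm_command(
  motion=[
    [[0,0,0.8],[0,0,0],1],
    [[0,0,0],[0,0,0],1],
    [[0,0,0],[0,0,0],1],
    [[0,0,0],[0,0,0],1],
  ],
)

```text
time: 8.8
position: [0.636, -0.2028, 0.0336]
tool_rot: [2.541, 1.847, 0.0]
ft_force: [-0.2, 1.1, 1.3]
grip_width: 0.534
```

Contact: the vertical force has turned positive at z=0.0336, the height expected for the well floor. Next I open gently.

Call:
arm_command(
  motion=[
    [[0,0,0],[0,0,0],0.44],
    [[0,0,0],[0,0,0],0.4],
    [[0,0,0],[0,0,0],0.35],
    [[0,0,0],[0,0,0],0.25],
    [[0,0,0],[0,0,0],0.1],
    [[0,0,0],[0,0,0],0],
    [[0,0,0],[0,0,0],0],
    [[0,0,0],[0,0,0],0],
  ],
)

```text
time: 9.47
position: [0.6359, -0.2028, 0.0332]
tool_rot: [2.541, 1.847, -0.0]
ft_force: [0.1, -0.3, 0.1]
grip_width: 0.936
```

Call:
arm_command(
  motion=[
    [[0,0,0],[0,0,0],0],
    [[0,0,-8],[0,0,0],0],
    [[0,0,-15],[0,0,0],0],
    [[0,0,-30],[0,0,0],0],
    [[0,0,-40],[0,0,0],0],
    [[-10,-30,-25],[0,0,0],0],
    [[-10,-39,0],[0,0,0],0],
    [[-10,-39,0],[0,0,0],0],
  ],
)

```text
time: 10.13
position: [0.5251, -0.1978, 0.155]
tool_rot: [2.536, 1.846, 0.005]
ft_force: [-1.2, 0.1, 0.2]
grip_width: 1.001
```

```bash
python3 -c "
from h import *
plan(.462,-.007,.15,86.5)
for c,sl in (('scene',np.s_[220:340,160:320]),('top',np.s_[90:210,360:520])):
  im,d=optics.get_image(c);a=cv2.resize(im[sl],None,fx=4,fy=4,interpolation=cv2.INTER_CUBIC)
  cv2.imwrite(f'pics/{c}7.png',a)"
```

```text
t 10.13 pos [ 0.5251 -0.1978  0.155 ] jaw -17.9 tilt z [ 0.0059 -0.0023 -1.    ] F [-1.2  0.1  0.2] w 1.001 q7 -0.1
tool az turn deg 75.6
shift mm (after turn) [ -74.6 -186.7    3.8]
```

View pics/scene7.png

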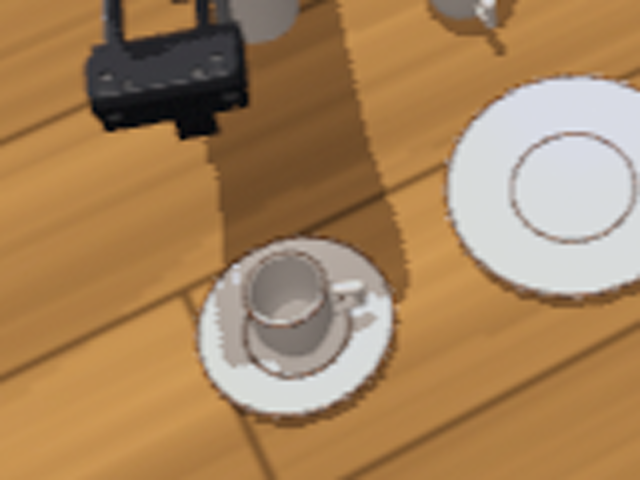

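View pics/top7.png

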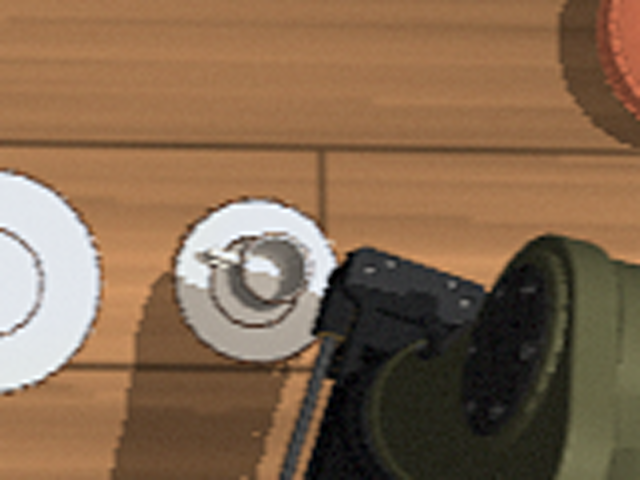

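The small cup stands upright on the small saucer, with its rim at zoomed (287,287) in the scene view. I check the centring by overlaying an ideally centred rim.

```bash
cat >> h.py <<'E'
def overlay(cams,rings,pts,name,k=6,w=128,hh=96):
    tiles=[]
    for cam in cams:
        im,d=optics.get_image(cam);c=proj(cam,pts)[0];u0,v0=int(c[0]-w/2),int(c[1]-hh/2)
        a=cv2.resize(im[v0:v0+hh,u0:u0+w],None,fx=k,fy=k,interpolation=cv2.INTER_CUBIC)
        for P,col in rings[cam]:
            q=((proj(cam,P)-[u0,v0]+.5)*k).astype(int);cv2.polylines(a,[q],True,col,1)
        tiles.append(a)
    cv2.imwrite(name,np.vstack([cv2.resize(t,None,fx=.5,fy=.5,interpolation=cv2.INTER_AREA) if 0 else t for t in tiles]))
E
python3 - <<'E'
from h import *
S0={"top":(.6341,-.2056),"scene":(.6367,-.2011)}
r={c:[(ring(x,y,.059,.012),(0,255,0)),(ring(x,y,.024,.057),(0,0,255))] for c,(x,y) in S0.items()}
overlay(["top","scene"],r,[.6355,-.203,.03],"pics/o1.png",k=4,w=80,hh=70)
E
```

```text
(no output)
```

View pics/o1.png

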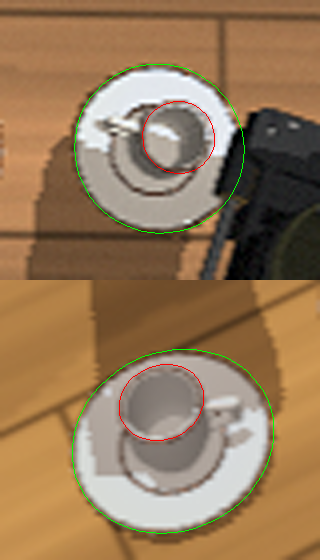

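The overlay agrees within about 2 mm in both views. Next is the medium cup.

Call:
arm_command(
  motion=[
    [[0,0,-5],[0,0,7],0],
    [[0,0,0],[0,0,7],0],
    [[0,0,0],[0,0,7],0],
    [[0,0,0],[0,0,7],0],
    [[0,0,0],[0,0,7],0],
    [[0,0,0],[0,0,7],0],
    [[0,0,0],[0,0,7],0],
    [[0,0,0],[0,0,7],0],
  ],
)

```text
time: 11.0
position: [0.5262, -0.1978, 0.1575]
tool_rot: [3.112, 0.431, 0.004]
ft_force: [-0.8, -0.4, -0.8]
grip_width: 1.003
```

Call:
arm_command(
  motion=[
    [[0,0,0],[0,0,6.5],0],
    [[0,0,0],[0,0,6.5],0],
    [[0,0,0],[0,0,6],0],
    [[-10,-30,0],[0,0,0],0],
    [[-13,-36,0],[0,0,0],0],
    [[-13,-36,0],[0,0,0],0],
    [[-13,-36,0],[0,0,0],0],
    [[0,0,0],[0,0,0],0],
  ],
)

```text
time: 11.67
position: [0.4826, -0.0486, 0.1577]
tool_rot: [-3.138, 0.063, -0.002]
ft_force: [0.6, 0.4, 0.2]
grip_width: 1.001
```

```bash
python3 -c "
from h import *
plan(.462,-.007,.1,87.6)"
```

```text
t 11.67 pos [ 0.4826 -0.0486  0.1577] jaw -92.3 tilt z [ 0.0015  0.0031 -1.    ] F [0.6 0.4 0.2] w 1.001 q7 -1.58
tool az turn deg 0.1
shift mm (after turn) [-22.4 -40.5  57.8]
```

Call:
arm_command(
  motion=[
    [[-11,-20,0],[0,0,0],0],
    [[-11,-20,0],[0,0,0],0],
    [[0,0,25],[0,0,0],0],
    [[0,0,20],[0,0,0],0],
    [[0,0,0],[0,0,0],0],
    [[0,0,0],[0,0,0],0],
  ],
)

```text
time: 12.17
position: [0.463, -0.016, 0.1116]
tool_rot: [-3.14, 0.079, 0.001]
ft_force: [0.3, 0.3, 0.6]
grip_width: 0.996
```

```bash
python3 -c "
from h import *
plan(.462,-.007,.037,87.6)
im,d=optics.get_image('scene');cv2.imwrite('pics/s8.png',cv2.resize(im[120:260,180:360],None,fx=4,fy=4,interpolation=cv2.INTER_CUBIC))"
```

```text
t 12.17 pos [ 0.463  -0.016   0.1116] jaw -92.9 tilt z [-4.e-04  1.e-03 -1.e+00] F [0.3 0.3 0.6] w 0.996 q7 -1.67
tool az turn deg -0.5
shift mm (after turn) [-1.3 -8.9 74.6]
```

View pics/s8.png

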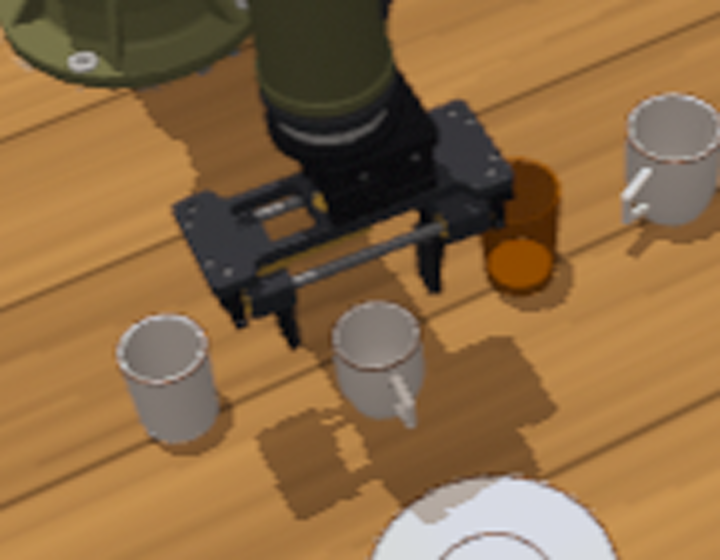

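The gripper is above the medium cup, zoomed (378,340), with one finger either side, and needs 9 mm more along y. The tumbler is clear.

Call:
arm_command(
  motion=[
    [[-1,-9,0],[0,0,0],0],
    [[0,0,0],[0,0,0],0],
    [[0,0,25],[0,0,0],0],
    [[0,0,25],[0,0,0],0],
    [[0,0,22],[0,0,0],0],
    [[0,0,0],[0,0,0],0],
    [[0,0,0],[0,0,0],0],
  ],
)

```text
time: 12.8
position: [0.4614, -0.0072, 0.0393]
tool_rot: [-3.14, 0.081, 0.002]
ft_force: [0.7, -0.1, 0.3]
grip_width: 0.999
```

```bash
python3 -c "
from h import *
plan(.462,-.007,.037,87.6)
im,d=optics.get_image('scene');cv2.imwrite('pics/s9.png',cv2.resize(im[120:260,180:360],None,fx=4,fy=4,interpolation=cv2.INTER_CUBIC))"
```

```text
t 12.8 pos [ 0.4614 -0.0072  0.0393] jaw -92.9 tilt z [-1.3e-03  6.0e-04 -1.0e+00] F [ 0.7 -0.1  0.3] w 0.999 q7 -1.75
tool az turn deg -0.54
shift mm (after turn) [ 0.6 -0.2  2.3]
```

View pics/s9.png

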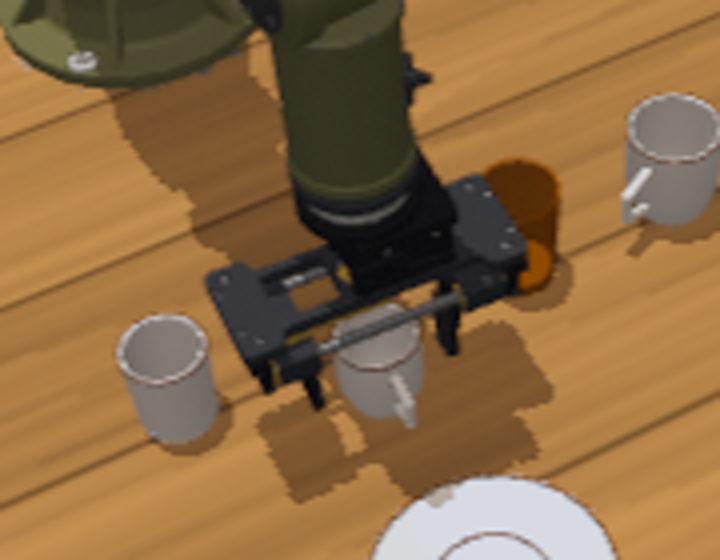

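The fingers are either side of the cup, and the beaker and tumbler are clear. Close.

Call:
arm_command(
  motion=[
    [[0,0,2],[0,0,0],0],
    [[0,0,0],[0,0,0],0.2],
    [[0,0,0],[0,0,0],0.3],
    [[0,0,0],[0,0,0],0.35],
    [[0,0,0],[0,0,0],0.45],
    [[0,0,0],[0,0,0],0.6],
    [[0,0,0],[0,0,0],1],
    [[0,0,0],[0,0,0],1],
  ],
  force=22,
)

```text
time: 13.52
position: [0.4617, -0.0076, 0.0374]
tool_rot: [3.14, -0.081, 0.0]
ft_force: [-0.9, 0.6, 2.1]
grip_width: 0.647
```

Call:
arm_command(
  motion=[
    [[0,0,0],[0,0,0],1],
    [[0,0,0],[0,0,0],1],
    [[0,0,0],[0,0,0],1],
    [[0,0,0],[0,0,0],1],
  ],
)

```text
time: 13.85
position: [0.4617, -0.0076, 0.0374]
tool_rot: [3.14, -0.081, 0.0]
ft_force: [-1.4, 0.1, 3.6]
grip_width: 0.648
```

```bash
python3 -c "
from h import *
plan(.462,-.007,.037,87.6)"
```

```text
t 13.85 pos [ 0.4617 -0.0076  0.0374] jaw -93.0 tilt z [ 1.e-04 -2.e-04 -1.e+00] F [-1.4  0.1  3.6] w 0.648 q7 -1.75
tool az turn deg -0.56
shift mm (after turn) [ 0.3 -0.6  0.4]
```

Call:
arm_command(
  motion=[
    [[0,0,-5],[0,0,0],1],
    [[0,0,-10],[0,0,0],1],
    [[0,0,-20],[0,0,0],1],
    [[0,0,-20],[0,0,0],1],
    [[0,0,-10],[0,0,0],1],
    [[0,0,0],[0,0,0],1],
  ],
)

```text
time: 14.35
position: [0.4636, -0.0076, 0.1049]
tool_rot: [3.14, -0.081, 0.008]
ft_force: [0.7, -0.2, -0.7]
grip_width: 0.645
```

```bash
python3 -c "
from h import *
plan(.6475,.232,.1,87.6)
im,d=optics.get_image('scene');cv2.imwrite('pics/s10.png',cv2.resize(im[120:260,180:360],None,fx=4,fy=4,interpolation=cv2.INTER_CUBIC))"
```

```text
t 14.35 pos [ 0.4636 -0.0076  0.1049] jaw -93.0 tilt z [ 0.0052 -0.0011 -1.    ] F [ 0.7 -0.2 -0.7] w 0.645 q7 -1.69
tool az turn deg -0.57
shift mm (after turn) [ 173.6 -247.1    5.6]
```

View pics/s10.png

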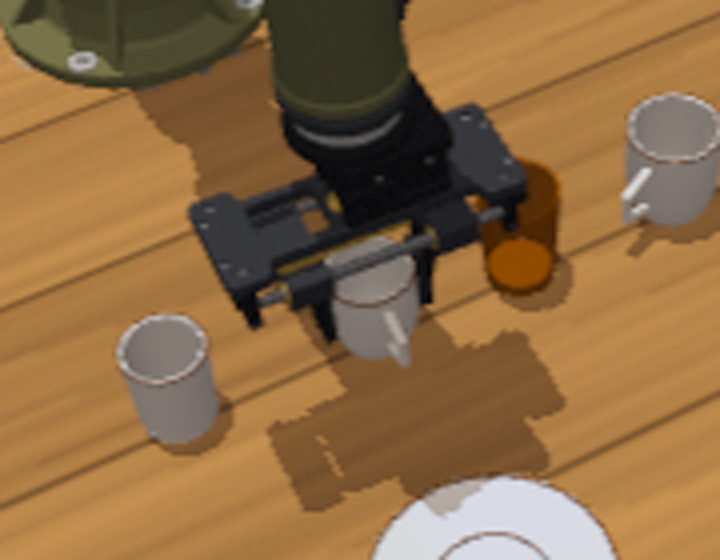

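The medium cup is lifted and held upright at zoomed (375,305). I move forward first, away from the tumbler, then sideways.

Call:
arm_command(
  motion=[
    [[15,0,0],[0,0,0],1],
    [[30,-8,0],[0,0,0],1],
    [[30,-15,0],[0,0,0],1],
    [[25,-25,0],[0,0,0],1],
    [[20,-30,0],[0,0,0],1],
    [[15,-35,0],[0,0,0],1],
    [[15,-35,0],[0,0,0],1],
    [[12,-35,0],[0,0,0],1],
  ],
)

```text
time: 15.07
position: [0.633, 0.1677, 0.0999]
tool_rot: [3.14, -0.083, -0.004]
ft_force: [0.1, 0.2, -1.1]
grip_width: 0.652
```

Call:
arm_command(
  motion=[
    [[8,-30,0],[0,0,0],1],
    [[4,-22,0],[0,0,0],1],
    [[0,-12,0],[0,0,0],1],
    [[0,0,0],[0,0,0],1],
    [[0,0,0],[0,0,0],1],
    [[0,0,0],[0,0,0],1],
  ],
)

```text
time: 15.57
position: [0.6481, 0.2272, 0.1014]
tool_rot: [3.138, -0.085, -0.002]
ft_force: [0.8, -1.3, -1.6]
grip_width: 0.649
```

```bash
python3 -c "
from h import *
plan(.6475,.232,.0424,87.6)
im,d=optics.get_image('scene');cv2.imwrite('pics/s11.png',cv2.resize(im[140:280,300:480],None,fx=4,fy=4,interpolation=cv2.INTER_CUBIC))"
```

```text
t 15.57 pos [0.6481 0.2272 0.1014] jaw -93.1 tilt z [-0.001  -0.0027 -1.    ] F [ 0.8 -1.3 -1.6] w 0.649 q7 -2.21
tool az turn deg -0.69
shift mm (after turn) [-0.8 -4.9 59. ]
```

View pics/s11.png

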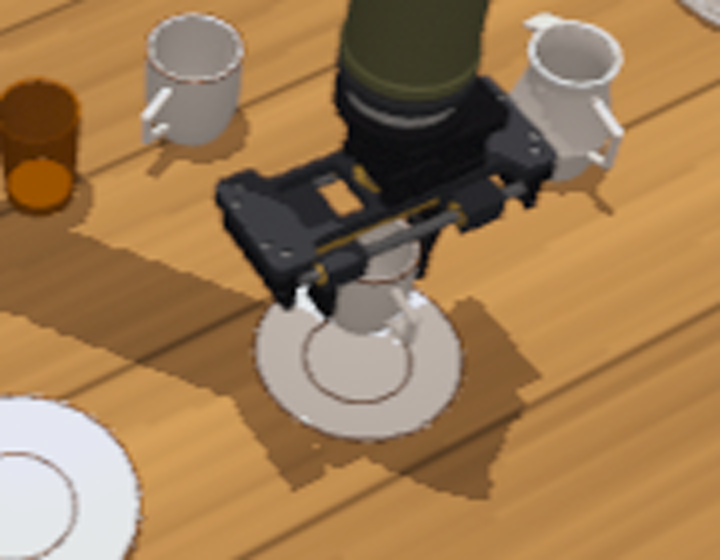

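The medium cup is above the medium saucer and the jug is clear of the gripper. Lower.

Call:
arm_command(
  motion=[
    [[-1,-5,10],[0,0,0],1],
    [[0,0,15],[0,0,0],1],
    [[0,0,15],[0,0,0],1],
    [[0,0,10],[0,0,0],1],
    [[0,0,5],[0,0,0],1],
    [[0,0,0],[0,0,0],1],
    [[0,0,0],[0,0,0],1],
  ],
)

```text
time: 16.2
position: [0.6472, 0.2351, 0.0466]
tool_rot: [3.14, -0.081, -0.001]
ft_force: [0.4, 0.4, -1.3]
grip_width: 0.644
```

```bash
python3 -c "
from h import *
plan(.6475,.232,.0424,87.6)
im,d=optics.get_image('scene');cv2.imwrite('pics/s12.png',cv2.resize(im[140:280,300:480],None,fx=4,fy=4,interpolation=cv2.INTER_CUBIC))"
```

```text
t 16.2 pos [0.6472 0.2351 0.0466] jaw -93.0 tilt z [-9.e-04 -2.e-04 -1.e+00] F [ 0.4  0.4 -1.3] w 0.644 q7 -2.24
tool az turn deg -0.56
shift mm (after turn) [0.4 3.  4.2]
```

View pics/s12.png

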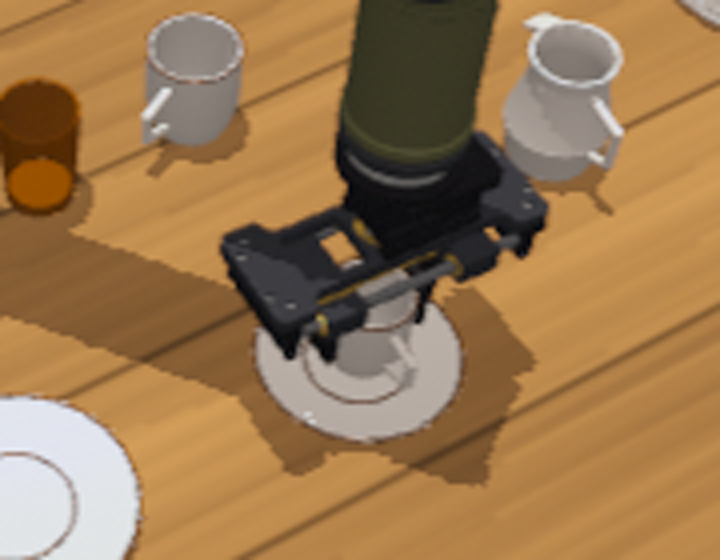

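Call:
arm_command(
  motion=[
    [[0,3,0],[0,0,0],1],
    [[0,0,1.5],[0,0,0],1],
    [[0,0,1],[0,0,0],1],
    [[0,0,0.5],[0,0,0],1],
    [[0,0,0],[0,0,0],1],
    [[0,0,0],[0,0,0],1],
    [[0,0,0],[0,0,0],1],
  ],
)

```text
time: 16.83
position: [0.6473, 0.2323, 0.0443]
tool_rot: [3.141, -0.081, 0.0]
ft_force: [-0.1, -0.9, -1.7]
grip_width: 0.647
```

Call:
arm_command(
  motion=[
    [[0,0,0.7],[0,0,0],1],
    [[0,0,0],[0,0,0],1],
    [[0,0,0],[0,0,0],1],
  ],
)

```text
time: 17.08
position: [0.6472, 0.2322, 0.0435]
tool_rot: [3.14, -0.081, -0.0]
ft_force: [-0.0, -0.0, -1.8]
grip_width: 0.647
```

Call:
arm_command(
  motion=[
    [[0,0,0.7],[0,0,0],1],
    [[0,0,0],[0,0,0],1],
    [[0,0,0],[0,0,0],1],
  ],
)

```text
time: 17.33
position: [0.6472, 0.2321, 0.0427]
tool_rot: [3.14, -0.081, -0.0]
ft_force: [0.6, 0.6, -1.8]
grip_width: 0.647
```

Call:
arm_command(
  motion=[
    [[0,0,0.5],[0,0,0],1],
    [[0,0,0],[0,0,0],1],
    [[0,0,0],[0,0,0],1],
  ],
)

```text
time: 17.58
position: [0.6474, 0.2322, 0.0425]
tool_rot: [3.141, -0.081, 0.0]
ft_force: [0.0, 0.1, 0.4]
grip_width: 0.649
```

Contact at 42.5 mm, as expected. I add a hair more and then open.

Call:
arm_command(
  motion=[
    [[0,0,0.3],[0,0,0],1],
    [[0,0,0],[0,0,0],0.34],
    [[0,0,0],[0,0,0],0.31],
    [[0,0,0],[0,0,0],0.27],
    [[0,0,0],[0,0,0],0.2],
    [[0,0,0],[0,0,0],0.1],
    [[0,0,0],[0,0,0],0],
    [[0,0,0],[0,0,0],0],
  ],
)

```text
time: 18.25
position: [0.6473, 0.2322, 0.042]
tool_rot: [3.14, -0.081, -0.0]
ft_force: [-0.0, 0.2, -0.7]
grip_width: 0.935
```

Call:
arm_command(
  motion=[
    [[0,0,0],[0,0,0],0],
    [[0,0,-8],[0,0,0],0],
    [[0,0,-15],[0,0,0],0],
    [[0,0,-30],[0,0,0],0],
    [[0,0,-40],[0,0,0],0],
    [[-30,0,-25],[0,0,0],0],
    [[-40,0,0],[0,0,0],0],
    [[-30,0,0],[0,0,0],0],
  ],
)

```text
time: 18.92
position: [0.5467, 0.2392, 0.164]
tool_rot: [-3.138, 0.08, -0.007]
ft_force: [0.4, 0.3, -0.5]
grip_width: 0.999
```

```bash
python3 - <<'E'
from h import *
plan(.4105,.252,.15,24)
S0={"top":(.6461,.2306),"scene":(.6499,.2342)}
r={c:[(ring(x,y,.069,.012),(0,255,0)),(ring(x,y,.029,.069),(0,0,255))] for c,(x,y) in S0.items()}
overlay(["top","scene"],r,[.648,.232,.03],"pics/o2.png",k=4,w=120,hh=75)
E
```

```text
t 18.92 pos [0.5467 0.2392 0.164 ] jaw -92.9 tilt z [ 0.0048  0.0021 -1.    ] F [ 0.4  0.3 -0.5] w 0.999 q7 -2.23
tool az turn deg 63.08
shift mm (after turn) [-67.1 119.2  13.4]
```

View pics/o2.png

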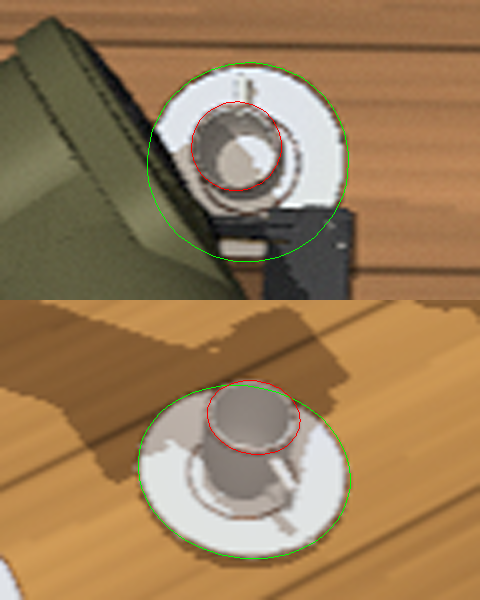

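The medium cup stands upright and matches the ideally centred rim in both views. For the large cup the turn goes the other way, -117 degrees, because of joint 7.

Call:
arm_command(
  motion=[
    [[0,0,0],[0,0,-7],0],
    [[0,0,0],[0,0,-7],0],
    [[0,0,0],[0,0,-7],0],
    [[0,0,0],[0,0,-7],0],
    [[0,0,0],[0,0,-7],0],
    [[0,0,0],[0,0,-7],0],
    [[0,0,0],[0,0,-7],0],
    [[0,0,0],[0,0,-7],0],
  ],
)

```text
time: 19.68
position: [0.5483, 0.2374, 0.1615]
tool_rot: [2.806, 1.41, 0.003]
ft_force: [-0.7, 0.7, 0.8]
grip_width: 0.997
```

Call:
arm_command(
  motion=[
    [[0,0,0],[0,0,-7],0],
    [[0,0,0],[0,0,-7],0],
    [[0,0,0],[0,0,-7],0],
    [[0,0,0],[0,0,-7],0],
    [[0,0,0],[0,0,-7],0],
    [[0,0,0],[0,0,-7],0],
    [[0,0,0],[0,0,-7],0],
    [[0,0,0],[0,0,-7],0],
  ],
)

```text
time: 20.35
position: [0.5484, 0.2373, 0.1614]
tool_rot: [1.816, 2.562, 0.002]
ft_force: [-0.4, -0.3, -0.1]
grip_width: 1.001
```

```bash
python3 - <<'E'
from h import *
plan(.4105,.252,.13,24)
E
```

```text
t 20.35 pos [0.5484 0.2373 0.1614] jaw 19.3 tilt z [ 1.8e-03  1.0e-04 -1.0e+00] F [-0.4 -0.3 -0.1] w 1.001 q7 -0.38
tool az turn deg -4.66
shift mm (after turn) [  69.5 -120.    31.2]
```

Call:
arm_command(
  motion=[
    [[0,0,0],[0,0,-4.7],0],
    [[16,-28,0],[0,0,0],0],
    [[18,-32,0],[0,0,0],0],
    [[18,-32,0],[0,0,0],0],
    [[14,-23,10],[0,0,0],0],
    [[4,-5,15],[0,0,0],0],
    [[0,0,0],[0,0,0],0],
    [[0,0,0],[0,0,0],0],
  ],
)

```text
time: 21.02
position: [0.4102, 0.2529, 0.1359]
tool_rot: [1.716, 2.629, 0.0]
ft_force: [0.1, -0.4, 0.2]
grip_width: 1.0
```

```bash
python3 - <<'E'
from h import *
plan(.4105,.252,.043,24)
im,d=optics.get_image('scene');cv2.imwrite('pics/s13.png',cv2.resize(im[80:220,260:440],None,fx=4,fy=4,interpolation=cv2.INTER_CUBIC))
im,d=optics.get_image('top');cv2.imwrite('pics/t13.png',cv2.resize(im[180:300,180:340],None,fx=4,fy=4,interpolation=cv2.INTER_CUBIC))
E
```

```text
t 21.02 pos [0.4102 0.2529 0.1359] jaw 23.7 tilt z [ 1.6e-03 -8.0e-04 -1.0e+00] F [ 0.1 -0.4  0.2] w 1.0 q7 -0.31
tool az turn deg -0.25
shift mm (after turn) [-0.8 -0.2 92.9]
```

View pics/s13.png

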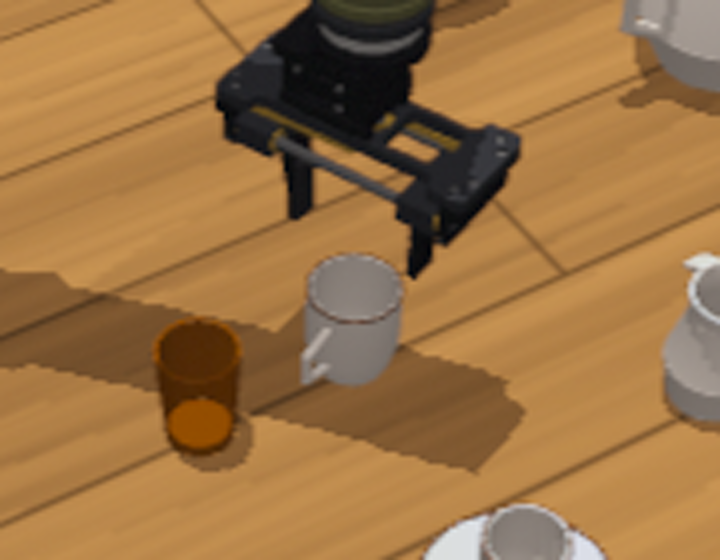

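View pics/t13.png

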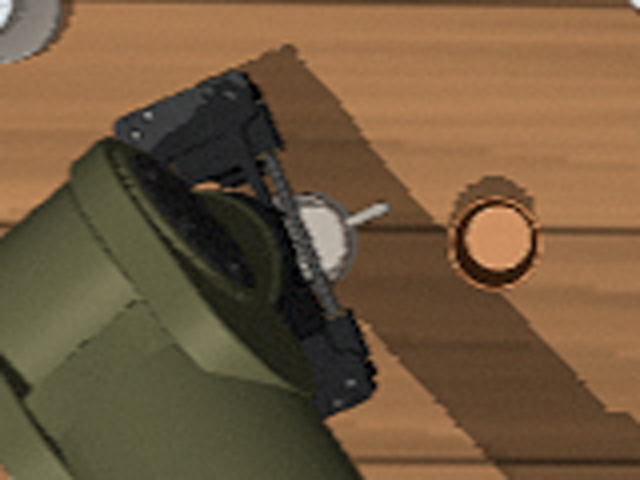

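The large cup (top zoomed 325,238) lies between the fingers, with its handle perpendicular to the jaws and the tumbler clear. I descend in two stages.

Call:
arm_command(
  motion=[
    [[0,0,20],[0,0,-0.3],0],
    [[0,0,20],[0,0,0],0],
    [[0,0,0],[0,0,0],0],
    [[0,0,0],[0,0,0],0],
  ],
)

```text
time: 21.45
position: [0.4097, 0.2533, 0.0951]
tool_rot: [-1.71, -2.633, 0.0]
ft_force: [-0.5, 1.2, -0.5]
grip_width: 1.001
```

```bash
python3 - <<'E'
from h import *
plan(.4105,.252,.043,24)
im,d=optics.get_image('scene');cv2.imwrite('pics/s14.png',cv2.resize(im[100:200,280:410],None,fx=5,fy=5,interpolation=cv2.INTER_CUBIC))
E
```

```text
t 21.45 pos [0.4097 0.2533 0.0951] jaw 24.0 tilt z [-0.0021  0.0012 -1.    ] F [-0.5  1.2 -0.5] w 1.001 q7 -0.38
tool az turn deg 0.01
shift mm (after turn) [-1.6  0.3 52.1]
```

View pics/s14.png

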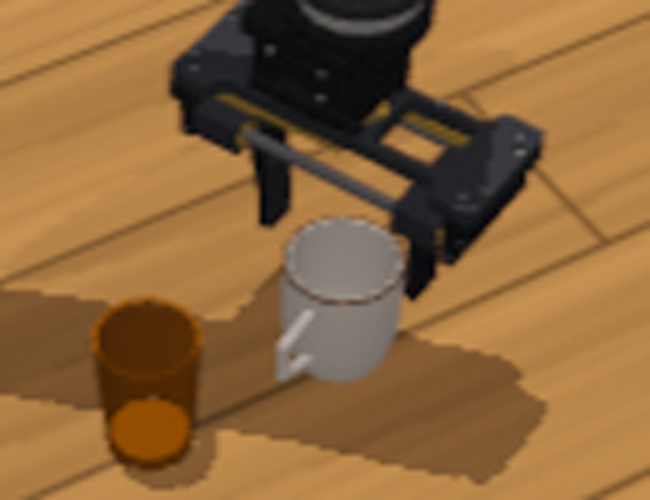

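The fingertips at zoomed (270,220) and (415,290) have their midpoint on the rim centre (343,260). Next I descend and grip.

Call:
arm_command(
  motion=[
    [[-1.5,0,12],[0,0,0],0],
    [[0,0,15],[0,0,0],0],
    [[0,0,15],[0,0,0],0],
    [[0,0,10],[0,0,0],0],
    [[0,0,0],[0,0,0],0],
    [[0,0,0],[0,0,0],0],
  ],
)

```text
time: 22.0
position: [0.4099, 0.2519, 0.043]
tool_rot: [-1.71, -2.635, 0.0]
ft_force: [-0.0, 0.4, 0.1]
grip_width: 0.997
```

Call:
arm_command(
  motion=[
    [[0,0,0],[0,0,0],0.1],
    [[0,0,0],[0,0,0],0.18],
    [[0,0,0],[0,0,0],0.22],
    [[0,0,0],[0,0,0],0.3],
    [[0,0,0],[0,0,0],0.5],
    [[0,0,0],[0,0,0],1],
    [[0,0,0],[0,0,0],1],
    [[0,0,0],[0,0,0],1],
  ],
  force=25,
)

```text
time: 22.67
position: [0.4103, 0.2518, 0.0434]
tool_rot: [1.71, 2.635, 0.0]
ft_force: [-0.4, -0.6, 5.5]
grip_width: 0.758
```

```bash
python3 - <<'E'
from h import *
plan(.4105,.252,.043,24)
im,d=optics.get_image('scene');cv2.imwrite('pics/s15.png',cv2.resize(im[100:200,280:410],None,fx=5,fy=5,interpolation=cv2.INTER_CUBIC))
E
```

```text
t 22.67 pos [0.4103 0.2518 0.0434] jaw 24.0 tilt z [ 5.e-04 -3.e-04 -1.e+00] F [-0.4 -0.6  5.5] w 0.758 q7 -0.46
tool az turn deg 0.03
shift mm (after turn) [0.1 0.3 0.4]
```

View pics/s15.png

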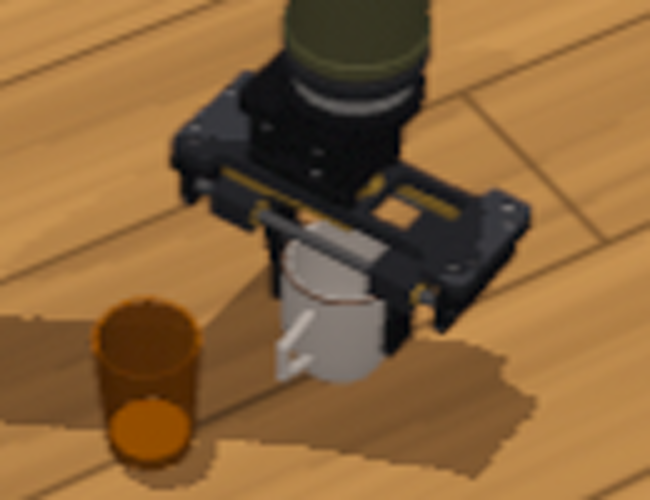

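Call:
arm_command(
  motion=[
    [[0,0,-5],[0,0,0],1],
    [[0,0,-12],[0,0,0],1],
    [[0,0,-22],[0,0,0],1],
    [[0,0,-25],[0,0,0],1],
    [[0,0,-22],[0,0,0],1],
    [[0,0,-15],[0,0,0],1],
    [[0,0,0],[0,0,0],1],
    [[0,0,0],[0,0,0],1],
  ],
)

```text
time: 23.38
position: [0.4104, 0.2516, 0.1445]
tool_rot: [1.71, 2.633, 0.001]
ft_force: [-0.3, -0.0, -3.4]
grip_width: 0.763
```

```bash
python3 - <<'E'
from h import *
plan(.6332,-.0168,.14,24)
im,d=optics.get_image('scene');cv2.imwrite('pics/s16.png',cv2.resize(im[80:200,260:420],None,fx=4,fy=4,interpolation=cv2.INTER_CUBIC))
E
```

```text
t 23.38 pos [0.4104 0.2516 0.1445] jaw 24.0 tilt z [ 1.9e-03 -7.0e-04 -1.0e+00] F [-0.3 -0.  -3.4] w 0.763 q7 -0.29
tool az turn deg 0.01
shift mm (after turn) [-335.8   94.4    5.1]
```

View pics/s16.png

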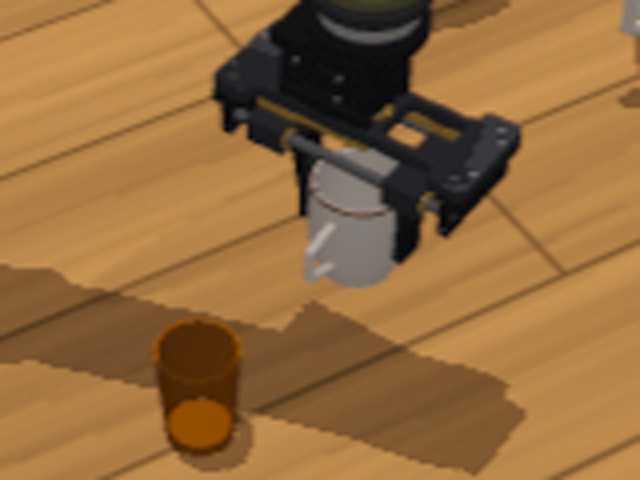

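The large cup is held upright and its underside is about 100 mm up, above everything on the way. Next I carry it.

Call:
arm_command(
  motion=[
    [[-8,12,0],[0,0,0],1],
    [[-20,18,0],[0,0,0],1],
    [[-30,20,0],[0,0,0],1],
    [[-35,14,0],[0,0,0],1],
    [[-36,10,0],[0,0,0],1],
    [[-36,8,0],[0,0,0],1],
    [[-36,5,0],[0,0,0],1],
    [[-36,4,0],[0,0,0],1],
  ],
)

```text
time: 24.1
position: [0.5893, 0.0709, 0.1416]
tool_rot: [-1.707, -2.633, 0.003]
ft_force: [0.4, 0.1, -1.8]
grip_width: 0.764
```

Call:
arm_command(
  motion=[
    [[-35,2,0],[0,0,0],1],
    [[-32,1,0],[0,0,0],1],
    [[-22,0,0],[0,0,0],1],
    [[-10,0,0],[0,0,0],1],
    [[0,0,0],[0,0,0],1],
    [[0,0,0],[0,0,0],1],
    [[0,0,0],[0,0,0],1],
  ],
)

```text
time: 24.68
position: [0.6316, -0.0136, 0.1435]
tool_rot: [-1.704, -2.637, -0.001]
ft_force: [0.4, 0.2, -2.3]
grip_width: 0.767
```

```bash
python3 - <<'E'
from h import *
plan(.6332,-.0168,.06,24)
im,d=optics.get_image('scene');cv2.imwrite('pics/s17.png',cv2.resize(im[200:320,210:370],None,fx=4,fy=4,interpolation=cv2.INTER_CUBIC))
E
```

```text
t 24.68 pos [ 0.6316 -0.0136  0.1435] jaw 24.2 tilt z [-0.0014  0.0017 -1.    ] F [ 0.4  0.2 -2.3] w 0.767 q7 0.12
tool az turn deg 0.24
shift mm (after turn) [-3.7  0.2 83.5]
```

View pics/s17.png

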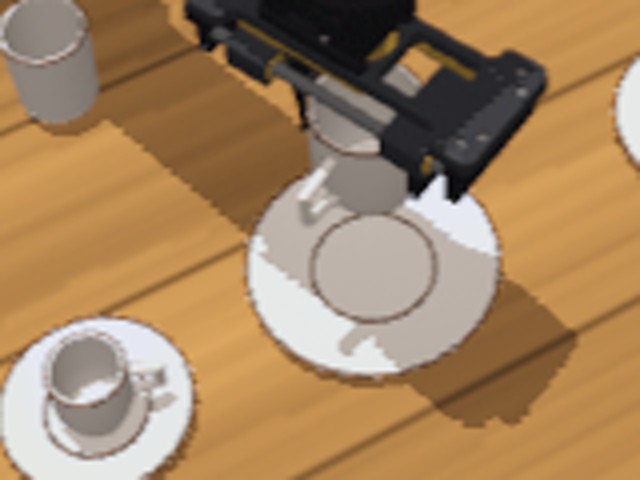

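The large cup hangs over the large saucer, with the well at zoomed (375,268). Lower.

Call:
arm_command(
  motion=[
    [[-3.5,0,10],[0,0,0],1],
    [[0,0,18],[0,0,0],1],
    [[0,0,20],[0,0,0],1],
    [[0,0,18],[0,0,0],1],
    [[0,0,12],[0,0,0],1],
    [[0,0,7],[0,0,0],1],
    [[0,0,0],[0,0,0],1],
    [[0,0,0],[0,0,0],1],
  ],
)

```text
time: 25.4
position: [0.6343, -0.0196, 0.0592]
tool_rot: [1.709, 2.636, 0.0]
ft_force: [0.0, 0.2, -2.0]
grip_width: 0.758
```

```bash
python3 - <<'E'
from h import *
plan(.6332,-.0168,.0484,24)
im,d=optics.get_image('scene');cv2.imwrite('pics/s18.png',cv2.resize(im[200:320,210:370],None,fx=4,fy=4,interpolation=cv2.INTER_CUBIC))
E
```

```text
t 25.4 pos [ 0.6343 -0.0196  0.0592] jaw 24.1 tilt z [ 2.e-04  2.e-04 -1.e+00] F [ 0.   0.2 -2. ] w 0.758 q7 0.07
tool az turn deg 0.07
shift mm (after turn) [ 3.   0.1 10.8]
```

View pics/s18.png

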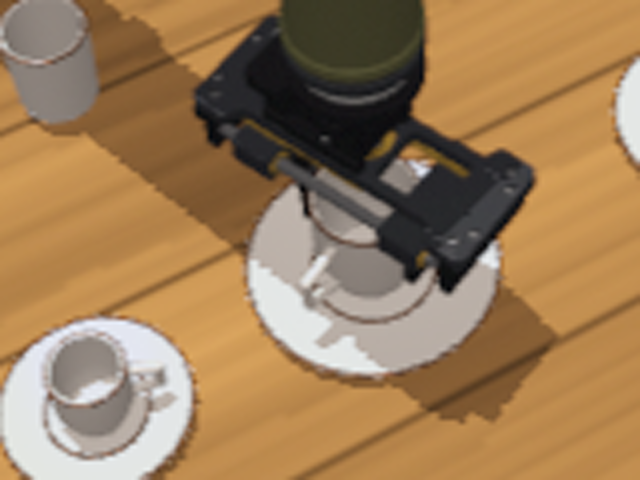

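Call:
arm_command(
  motion=[
    [[3,0,2],[0,0,0],1],
    [[0,0,3],[0,0,0],1],
    [[0,0,2],[0,0,0],1],
    [[0,0,1],[0,0,0],1],
    [[0,0,0.7],[0,0,0],1],
    [[0,0,0],[0,0,0],1],
    [[0,0,0],[0,0,0],1],
  ],
)

```text
time: 26.03
position: [0.633, -0.0174, 0.0503]
tool_rot: [1.71, 2.635, -0.0]
ft_force: [0.2, -0.4, -2.5]
grip_width: 0.761
```

Call:
arm_command(
  motion=[
    [[0,0,0.7],[0,0,0],1],
    [[0,0,0],[0,0,0],1],
    [[0,0,0],[0,0,0],1],
  ],
)

```text
time: 26.28
position: [0.6329, -0.0173, 0.0496]
tool_rot: [1.71, 2.635, -0.0]
ft_force: [-0.0, -0.2, -2.6]
grip_width: 0.764
```

Call:
arm_command(
  motion=[
    [[0,0,0.7],[0,0,0],1],
    [[0,0,0],[0,0,0],1],
    [[0,0,0],[0,0,0],1],
  ],
)

```text
time: 26.53
position: [0.6329, -0.0173, 0.0489]
tool_rot: [-1.71, -2.635, 0.0]
ft_force: [0.8, 0.5, -2.4]
grip_width: 0.759
```

Call:
arm_command(
  motion=[
    [[0,0,0.5],[0,0,0],1],
    [[0,0,0],[0,0,0],1],
    [[0,0,0],[0,0,0],1],
  ],
)

```text
time: 26.78
position: [0.633, -0.0173, 0.0486]
tool_rot: [1.71, 2.635, -0.0]
ft_force: [-0.0, -0.3, -0.7]
grip_width: 0.764
```

Call:
arm_command(
  motion=[
    [[0,0,0.5],[0,0,0],1],
    [[0,0,0],[0,0,0],1],
    [[0,0,0],[0,0,0],1],
  ],
)

```text
time: 27.03
position: [0.633, -0.0173, 0.0485]
tool_rot: [1.71, 2.635, -0.0]
ft_force: [-2.4, -0.4, 3.4]
grip_width: 0.758
```

Contact. Release gently and rise.

Call:
arm_command(
  motion=[
    [[0,0,0],[0,0,0],0.23],
    [[0,0,0],[0,0,0],0.2],
    [[0,0,0],[0,0,0],0.17],
    [[0,0,0],[0,0,0],0.12],
    [[0,0,0],[0,0,0],0.05],
    [[0,0,0],[0,0,0],0],
    [[0,0,0],[0,0,0],0],
    [[0,0,0],[0,0,0],0],
  ],
)

```text
time: 27.7
position: [0.633, -0.0173, 0.0479]
tool_rot: [1.71, 2.635, 0.0]
ft_force: [-0.1, -0.5, 0.3]
grip_width: 0.99
```

Call:
arm_command(
  motion=[
    [[0,0,0],[0,0,0],0],
    [[0,0,-6],[0,0,0],0],
    [[0,0,-12],[0,0,0],0],
    [[0,0,-20],[0,0,0],0],
    [[0,0,-30],[0,0,0],0],
    [[0,0,-35],[0,0,0],0],
    [[0,-20,-30],[0,0,0],0],
    [[0,-39,0],[0,0,0],0],
  ],
)

```text
time: 28.37
position: [0.5849, -0.0375, 0.1889]
tool_rot: [1.698, 2.63, 0.015]
ft_force: [1.3, -0.4, 0.7]
grip_width: 0.997
```

Call:
arm_command(
  motion=[
    [[0,-39,0],[0,0,0],0],
    [[0,-39,0],[0,0,0],0],
    [[0,-30,0],[0,0,0],0],
    [[0,0,0],[0,0,0],0],
    [[0,0,0],[0,0,0],0],
  ],
)

```text
time: 28.78
position: [0.4798, -0.0868, 0.1821]
tool_rot: [1.713, 2.63, -0.005]
ft_force: [-0.1, 0.3, 0.2]
grip_width: 0.997
```

```bash
python3 - <<'E'
from h import *
plan(.6332,-.0168,.0484,24)
S0={"top":[(.6314,-.0185,.08,.034,.081),(.6341,-.2056,.059,.024,.057),(.6461,.2306,.069,.029,.069)],
"scene":[(.6351,-.0143,.08,.034,.081),(.6367,-.2011,.059,.024,.057),(.6499,.2342,.069,.029,.069)]}
r={c:sum([[(ring(x,y,R,.012),(0,255,0)),(ring(x,y,rr,z),(0,0,255))] for x,y,R,rr,z in L],[]) for c,L in S0.items()}
overlay(["top","scene"],r,[.633,-.017,.03],"pics/o3.png",k=4,w=110,hh=75)
im,d=optics.get_image("scene");cv2.imwrite("pics/s19.png",im)
im,d=optics.get_image("top");cv2.imwrite("pics/t19.png",im)
G={"small_saucer_well":(.635,-.207),"medium_saucer_well":(.647,.231),"large_saucer_well":(.632,-.02)}
E
```

```text
t 28.78 pos [ 0.4798 -0.0868  0.1821] jaw 23.8 tilt z [ 0.0011 -0.0044 -1.    ] F [-0.1  0.3  0.2] w 0.997 q7 0.49
tool az turn deg -0.15
shift mm (after turn) [  2.2 168.7 133.6]
```

View pics/o3.png

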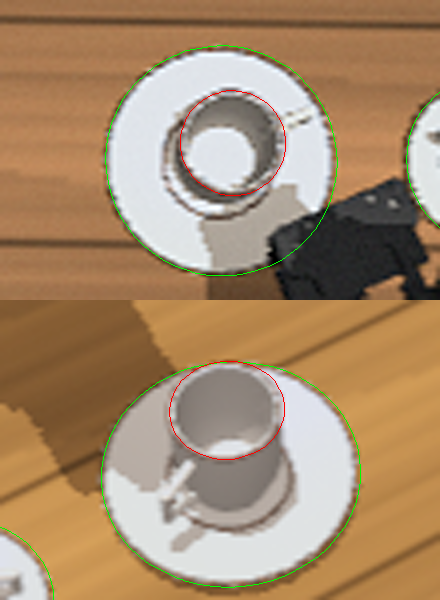

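View pics/s19.png

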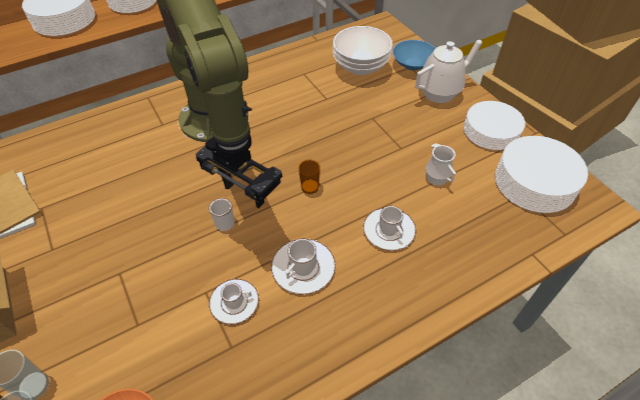

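View pics/t19.png

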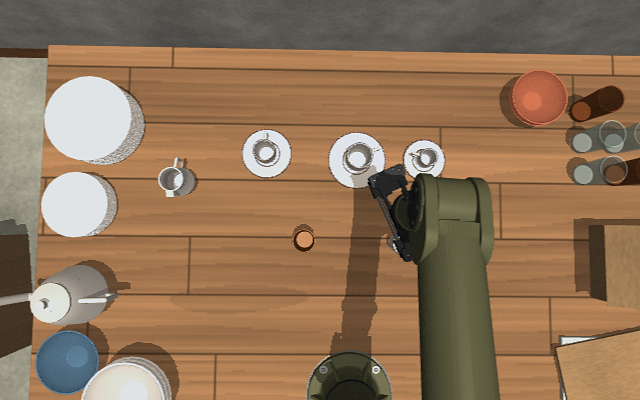

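All three cups are upright and centred, the saucers still match their original outlines, and the beaker, tumbler and jug have not moved. The gripper is clear at z=0.18. I hand the job in.

```bash
python3 -c "
from bench import ctrl
print(ctrl.get_state()['qd'].round(3));print(ctrl.close_job())"
```

```text
[-0.009  0.013  0.003  0.002  0.     0.001  0.002]
the job is handed in; nothing more can be done
None
```

I placed the small, medium and large cups, in that order, each upright on the saucer of its own size. I lowered each until the force reading showed contact, then opened the gripper gently. The job was handed in at about 29 s of the 96 s allowed.

**Centring:** rings drawn for ideally centred cups matched the real rims to about 2 mm in both camera views. The saucers still fit the outlines measured at the start.

**Bystanders:** in the last pictures the tumbler and jug stand where they were. The beaker does too in the scene view; in the last top view the arm hides it.

**Disagreements:**
- The two cameras differed by a steady 3–5 mm (about 3 mm in x, 5 mm in y). I took the mean, and it cancels in the move from cup to saucer.
- In the scene view the network took the beaker for the small cup, and in the top view one detector reported the small cup as the small saucer. I dropped the first and did not use the second.
- The gripper's opening read about 1.5 mm less than the cup diameters on every grasp, but nothing slipped.

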